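Feel a drilled aluminium strip for burrs

ROBOT

A 7-joint arm with a two-finger parallel gripper is mounted at the origin on the work surface. World frame = base frame: x ahead of the robot, y to its left, z up, the work surface at z = 0. Lengths are in m, angles in degrees, forces in N, time in s.
With the tool pointing down it reaches from about 0.425 to 0.875 m from the base axis. Payload 4.7 kg.
Tool frame: the origin (TCP) lies on the centre line of the jaws, within the pads' length; the fingertips stand env.nose_length ahead of it and the grasp point (between the pads) lies 8 mm behind it (env.nose_length is the distance from the TCP to the fingertips, in m); y points along the fingers, z is the direction in which the jaws open and shut, and the axes are right-handed (so a half turn about y gives the same grasp; the last joint's range is limited). The gripper opens to 87 mm and grips with 3 to 60 N. Pads are 19 mm wide; open, the fingers measure 117 mm over their backs; the gripper's body (75 mm by 190 mm) begins 51 mm behind the grasp point.
Start: joints at [70.766, 18.392, -4.016, 83.108, 1.295, 78.541, -3.26], TCP at [0.223, -0.611, 0.234] pointing down, gripper open.
Joint ranges: [-163.93, 163.93], [-17.29, 119.83], [-79.2, 71.16], [3.27, 140.29], [-89.18, 269.18], [5.43, 117.66], [-154.24, 154.24]. Speed limits (degrees/s): [147.25, 147.25, 180, 180, 180, 180, 180].

INTERFACE

Orientations are given as [roll, pitch, yaw] about the fixed x, y, z axes, in that order (R = Rz(yaw) Ry(pitch) Rx(roll)).
In Python, from cell import env, read_camera, camera_info, job, models gives the robot as it stands.
- The arm moves only by the tool move_arm, never from a script. Its argument "moves" is a list of rows, each a list of 6 numbers: the shift along the tool's x, y, z in mm, then the turn, a rotation vector about the tool's x, y, z in degrees. In form: [[x, y, z, ax, ay, az], ...]. A call has 1 to 20 rows; each row is the pose to reach, as a shift and turn from the pose commanded when the call began, along the tool's axes at that moment; what a row does not reach only later rows make up. A row lasts 1/12 s, in which the tool goes at most 41.7 mm and 7.16 degrees, less where a joint would pass 70% of its speed; a pose out of reach is approached as far as the arm can. A call with a gripper value outside its range is refused whole. "claw" is the finger opening in mm, from 0 to 87, set as the call begins (left out, the last holds). The fingers move at their own pace and stop on an object; "newtons" is the grip in N (left out, the last holds). Time passes only in rows, so rows that repeat a pose let the fingers close. It gives the time, the measured TCP pose, the force and the opening at its end, in the units of the state.
- env.get_obs(): the state, without advancing time (a new reading comes with each control period).
- read_camera(name): name is "scene" or "top" or "wrist"; returns (picture, depth): 480x640x3 uint8, red, green, blue; 480x640 float32, m along the optical axis (not along the pixel's ray), 0 where there is no reading.
- camera_info(name): a dict with "fx", "fy", "cx", "cy" (pixels), "R" (3x3) and "t" (3): a world point X has camera coordinates R X + t. Camera axes: x right, y down, z forward; pixel columns grow to the right and rows downward; lengths in m; the calibration is good to about 2 mm. A picture is of the moment at which its call begins: read the wrist's pose just before it. camera_info takes no time and is no camera call; for the wrist camera it gives the pose at the moment of the call.
- job.sign_off(): hands the job in, once; it reports no verdict.
Trained networks look in the newest picture that a camera, given by its name, has taken for a name from the list of things; names that differ only in an ending like _2 or _b are one class to them, and where a whole thing is asked for, a point or a joint stands for the part that bears it (a point fixed in the world has none). Each returns a list of dicts, best first, with "score" (0 to 1); they miss things now and then, are a little off and sometimes report something else, mostly with a low value. They report only what shows in the picture. A call takes as long as a camera call.
- models.spot_in(target, camera): "point" ([x, y, z] in m, in world coordinates, good to about 4 mm: the middle of the surface that is visible of it).
- models.cut_out(target, camera): "mask" (480x640 bool, what is visible of it).
The state is a dict: "time_s": time; "qpos": joint angles; "joint_velocities": joint speeds; "effort": joint torques, N m; "tool_pos": TCP position; "tool_rot": TCP orientation; "force": force on the tool from outside, world axes, zero at the start; "wrist_torque": the same for the moment, N m; "grip_width": finger opening in m.
Only numpy, scipy, OpenCV 4.12 (cv2) and the standard library are available. Lean on these libraries where they do the work, as an engineer would, in place of code of your own. Each camera call takes 0.05 s, during which the arm holds its last target.

TASK

The cranked aluminium strip in the sprung cradle has just been drilled and must be felt for burrs: with the fingers closed, touch it at the hole nearest the black clamp knob and run the fingertips lightly along its top, over all seven holes in order round the bend, to the last hole by the free end. Finish there and hold: the program ends with the fingertips still resting lightly on that last hole. Be gentle - do not push the strip down onto its stops, do not pinch or lift it, and leave the loose things around it where they are.

Things in the scene. Friction and masses are not known exactly. Their poses are not given: they have to be found in the camera images.
- cradle: the checking cradle, fixed to the bench: grey base plate 300 x 120 x 12 mm with two short posts that carry the sprung strip; origin under the plate's centre, x along its long side, z up; it may face any way (full turn). The strip's longer, clamped leg is on its -x side. All of it but the clamp knob is lower than the strip's top.
- strip (a joint): the strip: flat aluminium 22 mm wide, 8 mm thick, level top 74 mm above the bench, two legs with a 44 degree bend; black clamp knob (26 mm across, 26 mm tall) on top 50 mm beyond hole 1; free end 16 mm past hole 7. Value: how far it is pressed down, m: 0 untouched, stop at 0.020, negative if lifted; it sinks level, 2 mm per newton, and springs back
- hole1 (a point): hole 1 of 7, the one nearest the clamp knob: centre of a countersunk hole 10 mm across (flush, a dark spot in a bright ring), on the strip's centre line, at the level of its top; neighbours are 28 mm apart; moves down with the strip; axes as the cradle's
- hole2 (a point): hole 2 of 7: centre of a countersunk hole 10 mm across (flush, a dark spot in a bright ring), on the strip's centre line, at the level of its top; neighbours are 28 mm apart; moves down with the strip; axes as the cradle's
- hole3 (a point): hole 3 of 7: centre of a countersunk hole 10 mm across (flush, a dark spot in a bright ring), on the strip's centre line, at the level of its top; neighbours are 28 mm apart; moves down with the strip; axes as the cradle's
- hole4 (a point): hole 4 of 7, the one at the bend: centre of a countersunk hole 10 mm across (flush, a dark spot in a bright ring), on the strip's centre line, at the level of its top; neighbours are 28 mm apart; moves down with the strip; axes as the cradle's
- hole5 (a point): hole 5 of 7: centre of a countersunk hole 10 mm across (flush, a dark spot in a bright ring), on the strip's centre line, at the level of its top; neighbours are 28 mm apart; moves down with the strip; axes as the cradle's
- hole6 (a point): hole 6 of 7: centre of a countersunk hole 10 mm across (flush, a dark spot in a bright ring), on the strip's centre line, at the level of its top; neighbours are 28 mm apart; moves down with the strip; axes as the cradle's
- hole7 (a point): hole 7 of 7, the last, by the free end: centre of a countersunk hole 10 mm across (flush, a dark spot in a bright ring), on the strip's centre line, at the level of its top; neighbours are 28 mm apart; moves down with the strip; axes as the cradle's
- tube_offcut: a cardboard tube offcut standing upright, 60 mm across, 85 mm tall; origin under its centre; loose, to be left alone
- screw_can: a closed tin can, 60 mm across, 65 mm tall; origin under its centre; loose, to be left alone
- screwdriver: a screwdriver lying flat; loose, to be left alone
- wrench: a steel wrench lying flat; loose, to be left alone
- bar_offcut: a short square aluminium bar offcut lying flat, 90 x 25 x 25 mm; origin under its centre; loose, to be left alone
- collar: a small stepped steel collar standing on its wide side, 44 mm across, 34 mm tall; origin under its centre; loose, to be left alone

How it is judged (in metres and radians):
On the way, in this order (a step that is already met when the one before it is completed fails the run):
1. the fingertips touch the strip over hole 1 (contact force between the fingers and strip above 0.3 N and horizontal distance between the grasp point and hole1 below 0.0138 m), for 0.04 s.
2. the fingertips touch the strip over hole 2 (contact force between the fingers and strip above 0.3 N and horizontal distance between the grasp point and hole2 below 0.0138 m), for 0.04 s.
3. the fingertips touch the strip over hole 3 (contact force between the fingers and strip above 0.3 N and horizontal distance between the grasp point and hole3 below 0.0138 m), for 0.04 s.
4. the fingertips touch the strip over hole 4 (contact force between the fingers and strip above 0.3 N and horizontal distance between the grasp point and hole4 below 0.0138 m), for 0.04 s.
5. the fingertips touch the strip over hole 5 (contact force between the fingers and strip above 0.3 N and horizontal distance between the grasp point and hole5 below 0.0138 m), for 0.04 s.
6. the fingertips touch the strip over hole 6 (contact force between the fingers and strip above 0.3 N and horizontal distance between the grasp point and hole6 below 0.0138 m), for 0.04 s.
7. the fingertips touch the strip over hole 7 (contact force between the fingers and strip above 0.3 N and horizontal distance between the grasp point and hole7 below 0.0138 m), for 0.04 s.
At the end, for the whole second after the job is handed in: The fingertips still touch the strip over hole 7 (grasp point within 13.8 mm of it seen from above, 0.3 to 15 N), with the strip pressed down between 0.5 and 18.5 mm, and every loose thing within 15 mm of where it stood (all of step 7 and contact force between the fingers and strip below 15 N and value of joint strip between 0.0005 and 0.0185 m and distance of each of tube_offcut, screw_can, screwdriver, wrench, bar_offcut, collar from where it was at the start of the episode below 0.015 m); the arm keeps its last pose, push and grip.
It fails at once if the strip is pushed down onto its stops (18.5 mm) (value of joint strip above 0.0185 m).
It fails at once if the fingers press on the strip with more than 20 N (contact force between the fingers and strip above 20 N).
It fails at once if the strip is lifted by more than 4 mm (value of joint strip below -0.004 m).
It fails at once if the strip is taken between the fingers (touched with the grasp point less than 4 mm above its top) (contact force between the fingers and strip above 0.3 N and z of the grasp point in the frame of hole4 below 0.004 m and horizontal distance between the grasp point and hole4 below 0.15 m).
It fails at once if a loose thing is moved by 15 mm or more (distance of any of tube_offcut, screw_can, screwdriver, wrench, bar_offcut, collar from where it was at the start of the episode above 0.015 m).
It also fails if it takes over 42 s, if anything falls off the work surface, if the arm or the gripper's body presses on something with over 40 N, if the wrist force passes 120 N, or if a joint passes its speed limit or range.

## Working session

There is one attempt and no reset: what is moved stays moved. The work goes in short steps, Python scripts to look and compute and a tool call to move; the robot and the scene stay as the last step left them, time stands still between calls to the robot, and variables do not carry over. Pictures are saved under pics/ and viewed, and the job is handed in when it is done.

Besides the shell and the picture viewer there is one more tool, called after "Request:" as a command line: name --pt "numbers of a row" for each row, then --argument value for the rest. move_arm: Moves the arm, as the interface text tells. Its arguments: {"type":"object","properties":{"moves":{"type":"array","items":{"type":"array","items":{"type":"number"}}},"claw":{"type":"number"},"newtons":{"type":"number"}},"required":["moves"]}

```bash
mkdir -p pics; ls
python3 - <<'E'
from cell import env, read_camera, camera_info, job, models
import cv2
print(env.get_obs()); print(env.nose_length)
for n in ["scene","top"]:
    p,d=read_camera(n); cv2.imwrite(f"pics/{n}0.png",p[:,:,::-1])
    c=camera_info(n); print(n,c)
E
```

```text
pics
{'time_s': 0.0, 'qpos': array([70.76595359, 18.43944871, -4.01592469, 83.174535  ,  1.2971094 ,
       78.54069736, -3.25915754]), 'joint_velocities': array([-0.06381663, -0.02717464,  0.091977  ,  0.11401447,  0.03175311,
       -0.05908314,  0.08756944]), 'effort': array([ 3.74984247e-04, -4.91285813e+01, -4.03802712e-01, -3.12533748e+01,
       -6.38090051e-02,  4.37116460e-02,  1.75293439e-04]), 'tool_pos': array([ 0.2225234 , -0.61015999,  0.23246037]), 'tool_rot': array([-9.01093191e+01, -7.67071419e-03, -1.59954568e+02]), 'force': array([-0.51761353, -0.92434047, -0.23605829]), 'wrist_torque': array([ 0.04276499,  0.04747147, -0.05169636]), 'grip_width': 0.08675467292654895}
0.011
scene {'fx': 509.30316695228873, 'fy': 509.30316695228873, 'cx': 325.62381325102984, 'cy': 235.53779893105013, 'R': array([[-0.20101658,  0.97944216,  0.01689323],
       [ 0.61326253,  0.13927365, -0.77750365],
       [-0.76387264, -0.14593114, -0.62865149]]), 't': array([ 0.06631841, -0.29713748,  1.45680827])}
top {'fx': 593.3015921893284, 'fy': 593.3015921893284, 'cx': 314.60232872865856, 'cy': 241.61931227856275, 'R': array([[-0.02762949, -0.99959638, -0.00660983],
       [-0.98427433,  0.02835891, -0.17435541],
       [ 0.17447249,  0.00168853, -0.9846606 ]]), 't': array([0.07811352, 0.54273104, 1.1292885 ])}
```

View pics/top0.png

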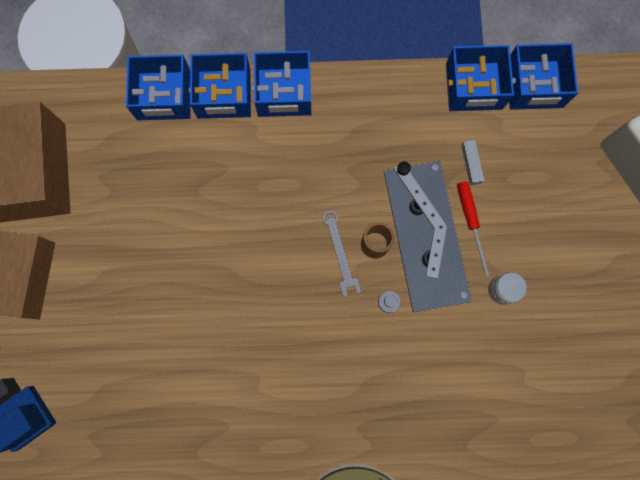

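View pics/scene0.png

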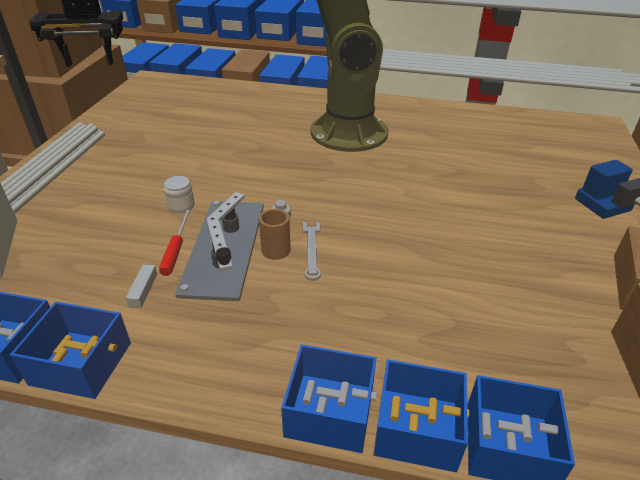

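The top view shows the strip: the knob is at about (404,168), the bend at (440,226) and the free end at (433,274). The tube stands at (378,239). Next I'll zoom in and measure the holes.

```bash
cat > h.py <<'E'
from cell import env, read_camera, camera_info, job, models
import numpy as np, cv2
def ray_plane(c,u,v,z):
    R=np.array(c["R"]);t=np.array(c["t"])
    o=-R.T@t; d=R.T@np.array([(u-c["cx"])/c["fx"],(v-c["cy"])/c["fy"],1])
    return o+d*(z-o[2])/d[2]
def proj(c,X):
    X=np.atleast_2d(X); q=X@np.array(c["R"]).T+c["t"]
    return np.c_[q[:,0]/q[:,2]*c["fx"]+c["cx"],q[:,1]/q[:,2]*c["fy"]+c["cy"]]
E
python3 - <<'E'
from h import *
p,d=read_camera("top"); np.save("top.npy",p)
cr=p[150:310,370:500]; cv2.imwrite("pics/z1.png",cv2.resize(cr,None,fx=3.7,fy=3.7,interpolation=cv2.INTER_CUBIC)[:,:,::-1])
for i in range(1,8):
    r=models.spot_in(f"hole{i}","top"); print(i,[(np.round(a["point"],4),round(a["score"],2)) for a in r[:7]])
for n in ["tube_offcut","screw_can","collar","screwdriver","wrench","bar_offcut"]:
    r=models.spot_in(n,"top"); print(n,[(np.round(a["point"],4),round(a["score"],2)) for a in r[:2]])
E
```

```text
1 [(array([ 0.5809, -0.1577,  0.0732]), 0.79)]
2 [(array([ 0.5809, -0.1577,  0.0732]), 0.79)]
3 [(array([ 0.5809, -0.1577,  0.0732]), 0.79)]
4 [(array([ 0.5809, -0.1577,  0.0732]), 0.79)]
5 [(array([ 0.5809, -0.1577,  0.0732]), 0.79)]
6 [(array([ 0.5809, -0.1577,  0.0732]), 0.79)]
7 [(array([ 0.5809, -0.1577,  0.0732]), 0.79)]
tube_offcut [(array([ 0.5452, -0.0596,  0.0695]), 0.87)]
screw_can [(array([ 0.442 , -0.3064,  0.0665]), 0.84), (array([ 0.5853, -0.1584,  0.0716]), 0.38)]
collar [(array([ 0.4239, -0.0811,  0.0227]), 0.91)]
screwdriver [(array([ 0.6096, -0.2579,  0.0203]), 0.98)]
wrench [(array([0.5217, 0.0115, 0.0109]), 0.67), (array([ 0.5846, -0.1617,  0.0767]), 0.67)]
bar_offcut [(array([ 0.7068, -0.2673,  0.0258]), 0.65)]
```

View pics/z1.png

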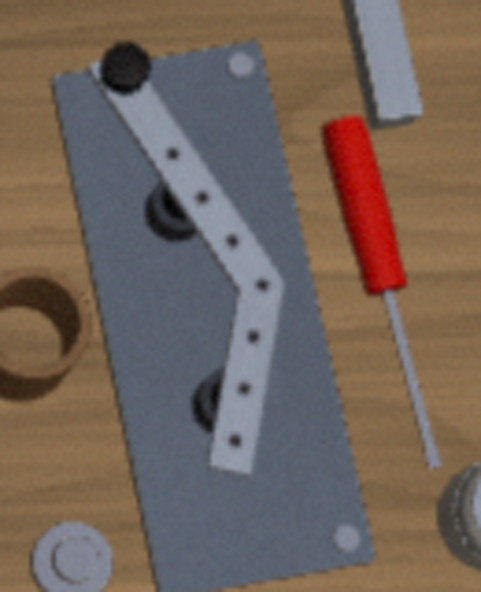

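The holes show as dark spots in the zoom, running from (173,154) via the bend at (262,285) to (235,441). I'll fit the known strip geometry to sub-pixel centroids and cross-check that in the scene camera.

```bash
cat > fit.py <<'E'
from h import *
from scipy.optimize import least_squares
def strip(x,y,th,s):
    # along leg dir from hole1, bend s*44 deg
    a=np.radians(th); b=a+s*np.radians(44)
    u=np.array([np.cos(a),np.sin(a)]);w=np.array([np.cos(b),np.sin(b)])
    P4=np.array([x,y])
    return np.array([P4-28e-3*k*u for k in (3,2,1)]+[P4]+[P4+28e-3*k*w for k in (1,2,3)])
def centroid(g,u,v,r=3):
    u0,v0=int(round(u)),int(round(v)); w=g[v0-r:v0+r+1,u0-r:u0+r+1].astype(float)
    w=np.clip(np.percentile(w,70)-w,0,None); yy,xx=np.mgrid[-r:r+1,-r:r+1]
    w=w*(xx**2+yy**2<=(r)**2)
    return u0+(w*xx).sum()/w.sum(),v0+(w*yy).sum()/w.sum()
def fit(P):
    best=None
    for s in (1,-1):
      for th in (0,90,180,270):
        r=least_squares(lambda q:(strip(q[0],q[1],q[2],s)-P).ravel()*1e3,[P[3,0],P[3,1],th],x_scale=[1e-2,1e-2,10])
        if best is None or r.cost<best[0]: best=(r.cost,r.x,s)
    return best
E
python3 - <<'E'
from fit import *
c=camera_info("top");g=cv2.cvtColor(np.load("top.npy"),cv2.COLOR_RGB2GRAY)
Z=[(173,154),(202,198),(232,241),(262,285),(253,337),(244,389),(235,441)]
px=[centroid(g,(a+.5)/3.7-.5+370,(b+.5)/3.7-.5+150,2) for a,b in Z]
P=np.array([ray_plane(c,u,v,.074)[:2] for u,v in px])
print(np.round(P,4)); b=fit(P); print(b); M=strip(*b[1],b[2]); print(np.round(M,4),np.round((M-P)*1e3,1))
c2=camera_info("scene"); q=proj(c2,np.c_[M,np.full(7,.074)])
p,d=read_camera("scene"); 
x0,y0=170,170; im=cv2.resize(p[y0:y0+120,x0:x0+130],None,fx=5,fy=5,interpolation=cv2.INTER_CUBIC)
for u,v in q: cv2.drawMarker(im,(int((u-x0+.5)*5),int((v-y0+.5)*5)),(255,0,0),0,8)
cv2.imwrite("pics/z2.png",im[:,:,::-1])
E
```

```text
[[ 0.6352 -0.1398]
 [ 0.6109 -0.154 ]
 [ 0.5867 -0.1684]
 [ 0.5626 -0.1826]
 [ 0.5351 -0.1763]
 [ 0.5078 -0.17  ]
 [ 0.4807 -0.1634]]
(np.float64(0.23872878149262514), array([ 5.62561609e-01, -1.82712032e-01,  2.10696821e+02]), -1)
[[ 0.6348 -0.1398]
 [ 0.6107 -0.1541]
 [ 0.5866 -0.1684]
 [ 0.5626 -0.1827]
 [ 0.5353 -0.1763]
 [ 0.5081 -0.1698]
 [ 0.4808 -0.1634]] [[-0.4  0. ]
 [-0.2 -0.1]
 [-0.1  0. ]
 [-0.  -0.1]
 [ 0.2  0. ]
 [ 0.3  0.2]
 [ 0.2 -0. ]]
```

View pics/z2.png

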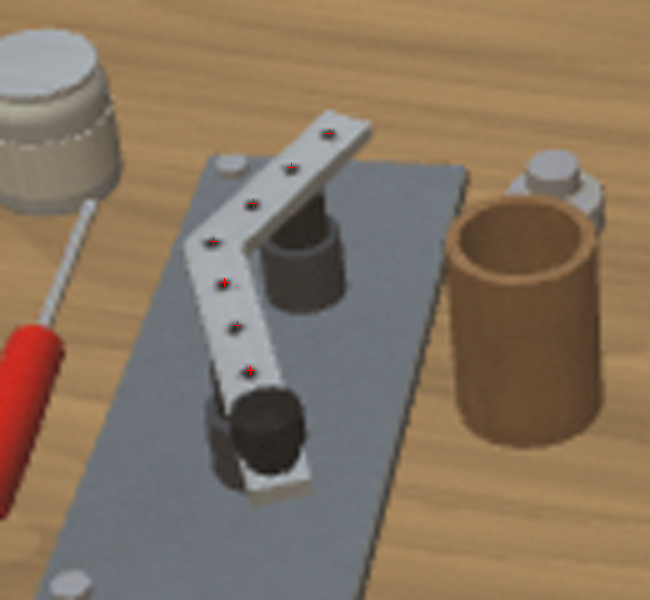

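The model fit agrees in both cameras, with residuals under 0.5 mm and red marks on every hole in the scene view. Next I'll compute the shifts in tool axes.

```bash
cat > sh.py <<'E'
from fit import *
from scipy.spatial.transform import Rotation as Ro
M=strip(.56256,-.18271,210.70,-1)
def sh(X,o=None):
    o=env.get_obs(); R=Ro.from_euler("xyz",o["tool_rot"],degrees=True).as_matrix()
    return np.round(R.T@(np.array(X)-o["tool_pos"])*1e3,1)
E
python3 - <<'E'
from sh import *
o=env.get_obs(); print(o["time_s"],o["tool_pos"],o["tool_rot"])
print(sh([*M[0],.14]))
E
```

```text
0.85 [ 0.22275721 -0.6106642   0.23362896] [-8.99917148e+01 -2.17088432e-03 -1.59955918e+02]
[-548.5   93.6 -301.1]
```

Request:
move_arm --pt "-280 30 -150 0 0 0" --pt "-280 30 -150 0 0 0" --pt "-280 30 -150 0 0 0" --pt "-280 30 -150 0 0 0" --pt "-280 30 -150 0 0 0" --pt "-280 30 -150 0 0 0" --pt "-280 30 -150 0 0 0" --pt "-280 30 -150 0 0 0" --pt "-548.5 90 -301 0 0 0" --pt "-548.5 90 -301 0 0 0" --pt "-548.5 90 -301 0 0 0" --pt "-548.5 90 -301 0 0 0" --pt "-548.5 90 -301 0 0 0" --pt "-548.5 90 -301 0 0 0" --pt "-548.5 90 -301 0 0 0" --pt "-548.5 90 -301 0 0 0" --pt "-548.5 90 -301 0 0 0" --pt "-548.5 90 -301 0 0 0" --pt "-548.5 90 -301 0 0 0" --pt "-548.5 90 -301 0 0 0" --claw 0 --newtons 10

```text
time_s: 2.52
tool_pos: [0.6342, -0.1423, 0.1438]
tool_rot: [-89.9, -0.0, -160.1]
force: [-0.4, 0.6, -0.4]
grip_width: 0.0004
```

Run:
```python
from sh import *
o=env.get_obs(); print(o["time_s"],o["tool_pos"],o["tool_rot"],o["force"],o["qpos"])
print(sh([*M[0],.10]))
p,d=read_camera("top"); cv2.imwrite("pics/t3.png",cv2.resize(p[130:330,300:560],None,fx=3,fy=3)[:,:,::-1])
for m in M: print(sh([*m,.085-.006]))
print(env.get_obs()["tool_pos"])
```

```text
2.5167 [ 0.63419775 -0.14229058  0.14382534] [-8.99184653e+01 -3.73326075e-02 -1.60120992e+02] [-0.37843316  0.61868756 -0.37867652] [ 28.73005008  23.25033306 -23.70125498  88.86857202   9.82164409
  69.92765339 -66.75705851]
[-1.4 43.8 -2.2]
[-1.4 64.9 -2.3]
[26.1 65.   3. ]
[53.6 65.   8.3]
[81.1 65.  13.5]
[104.5  65.   -1.8]
[128.   65.  -17.1]
[151.4  65.  -32.4]
[ 0.63421727 -0.14234886  0.14393887]
```

View pics/t3.png

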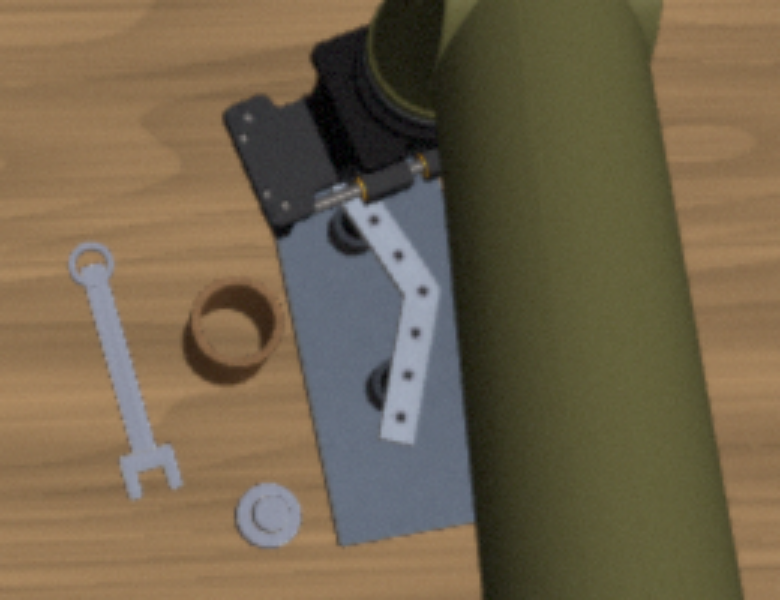

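The view is clear: the gripper is above hole 1 and holes 2–7 are still visible at about (374,219) to (400,417). I'll go down to just above contact.

Request:
move_arm --pt "-1.4 20 -2.2 0 0 0" --pt "-1.4 40 -2.2 0 0 0" --pt "-1.4 50 -2.2 0 0 0" --pt "-1.4 50 -2.2 0 0 0" --pt "-1.4 50 -2.2 0 0 0" --pt "-1.4 50 -2.2 0 0 0"

```text
time_s: 3.07
tool_pos: [0.636, -0.1381, 0.0948]
tool_rot: [-89.9, 0.1, -160.0]
force: [-0.5, 1.0, 0.1]
grip_width: 0.0005
```

Run:
```python
from sh import *
o=env.get_obs(); print(o["time_s"],o["tool_pos"],o["tool_rot"],o["force"])
print(sh([*M[0],.079]))
```

```text
3.0667 [ 0.63604241 -0.13806189  0.09483158] [-8.99328029e+01  8.34986916e-02 -1.60008593e+02] [-0.46093937  0.99300877  0.09038327]
[ 1.8 15.8  1.2]
```

Request:
move_arm --pt "0.5 4 0.5 0 0 0" --pt "0.5 7 0.5 0 0 0" --pt "0.5 9 0.5 0 0 0" --pt "0.5 11 0.5 0 0 0" --pt "0.5 13 0.5 0 0 0" --pt "0.5 14.5 0.5 0 0 0" --pt "0.5 16 0.5 0 0 0" --pt "0.5 16 0.5 0 0 0" --pt "0.5 16 0.5 0 0 0" --pt "0.5 16 0.5 0 0 0"

```text
time_s: 3.9
tool_pos: [0.6353, -0.1381, 0.0779]
tool_rot: [-90.0, 0.0, -160.0]
force: [-0.1, -1.1, 3.0]
grip_width: 0.0009
```

Run:
```python
from sh import *
for k in range(3):
    o=env.get_obs(); print(o["time_s"],o["tool_pos"],o["tool_rot"],o["force"]); read_camera("wrist")
for m in M: print(sh([*m,.079]))
p,d=read_camera("scene"); cv2.imwrite("pics/s4.png",cv2.resize(p[130:310,130:330],None,fx=3,fy=3)[:,:,::-1])
```

```text
3.9 [ 0.63531245 -0.13814641  0.07794432] [-8.99707094e+01  1.66481954e-02 -1.59960973e+02] [-0.1234438  -1.0651069   2.97660202]
3.95 [ 0.63530631 -0.13816763  0.07789043] [-8.99701943e+01  1.84019866e-02 -1.59961897e+02] [-0.49874479 -0.26843628  4.19790156]
4.0 [ 0.63530222 -0.13817004  0.07784258] [-8.99713650e+01  1.65169672e-02 -1.59960793e+02] [-0.94840086 -0.68402006  3.24149028]
[ 1.1 -1.2  1.4]
[28.6 -1.2  6.6]
[56.1 -1.2 11.7]
[83.6 -1.2 16.9]
[107.   -1.2   1.5]
[130.4  -1.2 -13.8]
[153.8  -1.2 -29.2]
```

View pics/s4.png

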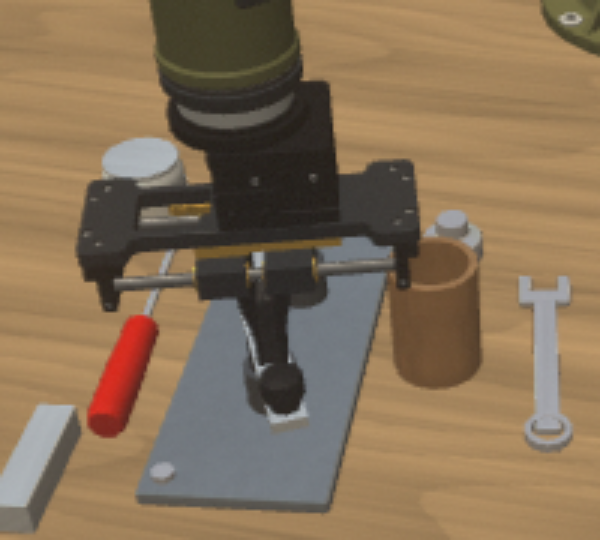

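We have contact at about 3.5 N and 7 mm of depression, and both readings agree. In the picture the fingertips are on the strip just behind the knob and the tube is clear. Now I'll slide along leg 1 to the bend.

Request:
move_arm --pt "2 -0.5 1.5 0 0 0" --pt "6 -1 2 0 0 0" --pt "11 -1 3 0 0 0" --pt "16 -1 4 0 0 0" --pt "21 -1 5 0 0 0" --pt "26 -1 6 0 0 0" --pt "31 -1 7 0 0 0" --pt "36 -1 8 0 0 0" --pt "41 -1 9 0 0 0" --pt "46 -1 10 0 0 0" --pt "51 -1 11 0 0 0" --pt "56 -1 12 0 0 0" --pt "61 -1 13 0 0 0" --pt "66 -1 13.8 0 0 0" --pt "71 -1 14.6 0 0 0" --pt "76 -1 15.5 0 0 0" --pt "80 -1 16.3 0 0 0" --pt "83 -1 16.8 0 0 0" --pt "83.5 -1 16.9 0 0 0" --pt "83.5 -1 16.9 0 0 0"

```text
time_s: 5.77
tool_pos: [0.5619, -0.183, 0.0785]
tool_rot: [-90.0, -0.1, -160.0]
force: [0.7, -0.1, 3.1]
grip_width: 0.0006
```

Run:
```python
from sh import *
o=env.get_obs(); print(o["time_s"],o["tool_pos"],o["tool_rot"],o["force"])
for m in M: print(sh([*m,.079]))
```

```text
5.7667 [ 0.56186365 -0.18302135  0.07845562] [-8.99885875e+01 -6.46888431e-02 -1.59980221e+02] [ 0.70396581 -0.13087701  3.11875131]
[-83.3  -0.6 -15.6]
[-55.8  -0.6 -10.4]
[-28.3  -0.6  -5.2]
[-0.8 -0.5 -0.1]
[ 22.6  -0.5 -15.4]
[ 46.   -0.5 -30.8]
[ 69.4  -0.5 -46.2]
```

It's at the bend with about 3 N. Now leg 2, to hole 7.

Request:
move_arm --pt "2 0 -1.6 0 0 0" --pt "6 0 -4.2 0 0 0" --pt "10 0 -6.8 0 0 0" --pt "14 0 -9.5 0 0 0" --pt "18 0 -12.2 0 0 0" --pt "22 0 -15 0 0 0" --pt "26 0 -17.6 0 0 0" --pt "30 0 -20.3 0 0 0" --pt "34 0 -23 0 0 0" --pt "38 0 -25.6 0 0 0" --pt "42 0 -28.2 0 0 0" --pt "46 0 -30.8 0 0 0" --pt "50 0 -33.5 0 0 0" --pt "54 0 -36 0 0 0" --pt "58 0 -38.7 0 0 0" --pt "62 0 -41.3 0 0 0" --pt "66 0 -44 0 0 0" --pt "69 0 -46 0 0 0" --pt "69.4 0 -46.2 0 0 0" --pt "69.4 0 -46.2 0 0 0"

```text
time_s: 7.43
tool_pos: [0.4806, -0.1627, 0.0784]
tool_rot: [-90.0, -0.1, -160.0]
force: [-0.2, 0.7, 3.6]
grip_width: 0.0004
```

Run:
```python
from sh import *
o=env.get_obs(); print(o["time_s"],o["tool_pos"],o["tool_rot"],o["force"])
print(sh([*M[6],.079]))
p,d=read_camera("scene"); cv2.imwrite("pics/s5.png",cv2.resize(p[130:310,130:330],None,fx=3,fy=3)[:,:,::-1])
for n in ["tube_offcut","screw_can","collar","screwdriver","wrench","bar_offcut"]:
    r=models.spot_in(n,"top" if 0 else "scene"); print(n,[(np.round(a["point"],4),round(a["score"],2)) for a in r[:1]])
o=env.get_obs(); print(o["time_s"],o["tool_pos"],o["force"])
```

```text
7.4333 [ 0.4806105  -0.16268432  0.07838567] [-9.00398698e+01 -7.32396560e-02 -1.59962275e+02] [-0.15277204  0.66921452  3.60955592]
[ 0.1 -0.6  0.7]
tube_offcut [(array([ 0.569 , -0.0593,  0.058 ]), 0.6)]
screw_can [(array([ 0.4609, -0.3038,  0.0515]), 0.95)]
collar [(array([ 0.4324, -0.0767,  0.0297]), 0.73)]
screwdriver [(array([ 0.623 , -0.249 ,  0.0222]), 0.57)]
wrench [(array([0.5487, 0.015 , 0.0089]), 0.87)]
bar_offcut [(array([ 0.7233, -0.269 ,  0.0229]), 0.95)]
7.7833 [ 0.48060639 -0.16268258  0.07807245] [-2.24739734  0.35472023  4.46589926]
```

View pics/s5.png

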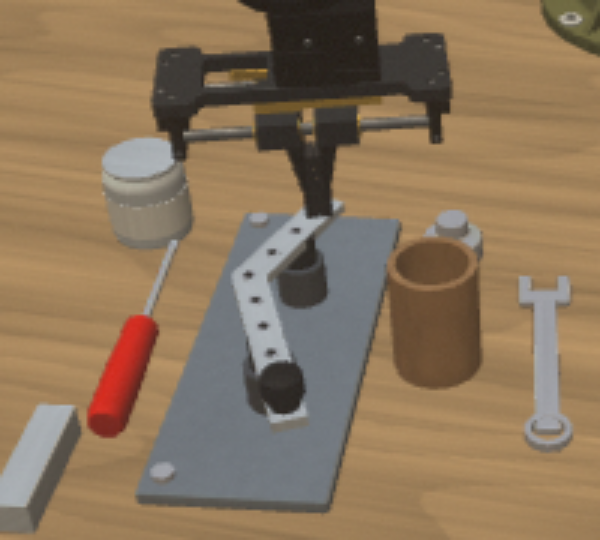

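The fingertips rest on hole 7 at about (318,212), holes 1–6 are visible behind them, and the loose things sit at the same pixels as before. Handing in.

Run:
```python
from cell import job,env
print(job.sign_off()); o=env.get_obs(); print(o["time_s"],o["tool_pos"],o["force"])
```

```text
the job is handed in; nothing more can be done
None
the job is handed in; nothing more can be done
```

I ran the closed fingertips along the strip over holes 1 to 7 in order and handed the job in with them resting on hole 7. It finished at about 7.8 s of the 42 s allowed; sign-off gave no verdict.

- **Locating the strip:** I fitted the known strip shape to the holes in the top view. Residuals were 0.5 mm or less, and the result lined up with every hole in the scene view.
- **Contact:** At the stops I made at holes 1, 4 and 7, the vertical force was about 3 to 4.5 N and the strip was pressed down about 6.5 to 7 mm. I took no force readings between those stops.
- **Final position:** In the last check the tool was about 0.7 mm from hole 7 seen from above, with 3.6 to 4.5 N of force. The vertical reading drifted down about 0.3 mm during those last camera calls.
- **Loose things:** By eye they sat at the same pixels in the scene pictures taken at hole 1 and hole 7. I only had model positions from two different cameras before and after, which differ by up to about 3 cm because each view sees different surfaces. They can't confirm the 15 mm limit on their own.

No check failed.

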